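Load milk tins into a gravity-feed can rack, oldest first

TASK

Load the two loose milk tins into the gravity-feed wire can rack so that the stock is used oldest first: behind the tin already in the rack comes the older tin, now lying on the ribbed drying mat, and behind that the new tin from the cardboard tray. Lower each tin onto the front part of the rack's upper run before you let go (do not drop it in), and let it roll back and down to queue on the lower run. Leave the other things where they stand.

Things in the scene. Friction and masses are not known exactly. Their poses are not given: they have to be found in the camera images.
- tin_old_c (a point): centre of the older tin: a round steel milk tin with plain paper label, 53 mm across, 70 mm long, 140 to 250 g, lying on its side on the ribbed drying mat (its centre 30 mm above the worktop, its axis along the mat's x). This point's y axis is the tin's long axis; the other two axes turn with it as it rolls
- tin_new_c (a point): centre of the new tin: same kind and size, lying on its side in the cardboard tray, its axis along the tray's y, its centre 30.5 mm above the worktop. y is the tin's long axis
- tin_front_c (a point): centre of the tin already in the rack: same kind and size, lying across the lower run against the front stop. y is the tin's long axis. It stays there
- rack: fixed two-tier gravity-feed can rack of dark 5 mm wire, one lane, 305 mm long (x), 110 mm wide (y), 230 mm high. Origin: centre of its underside; its front (loading and dispensing end) faces -x, z up. Tins lie across the lane, axis along the rack's y, and roll freely. Low side wires leave 80 mm across the lane
- rack_load (a point): loading point: on top of the upper run's floor wires, mid-lane, 75 mm behind the front end (rack x = -75 mm, 169 mm above the worktop); axes as the rack's. A tin laid here has its centre 27 mm above it and, let go, rolls towards rack +x. The upper run is open from above; its side wires flare to 99 mm, tops 46 mm above its floor; a wire 10 mm above the floor closes its front end
- rack_drop (a point): back end of the upper run, on its floor wires, mid-lane (rack x = +75 mm, 140 mm above the worktop). The upper run slopes down 11 degrees to here from the front; a tin then drops by itself onto the lower run
- rack_stop (a point): front end of the lower run, on its floor wires at the 30 mm high front stop, mid-lane (rack x = -150 mm, 22 mm above the worktop). The lower run slopes down 11 degrees to here from the back. In the rack frame three queued tins have centres at about x = -121, -69 and -17 mm, 55, 65 and 75 mm high
- mat: fixed dark silicone drying mat, 240 mm (x) by 160 mm (y), 6 mm thick with low interrupted ribs along x that keep the older tin from rolling. Origin: centre of its underside; the tin lies about 45 mm towards -x from it
- carton: fixed open cardboard tray, 240 mm (x) by 170 mm (y), walls 30 mm high and 4 mm thick, floor 4 mm. Origin: centre of its underside. The new tin lies about 51 mm towards -x from it, on the floor between two low ridges
- cup: white espresso cup upside down on the drying mat, 62 mm across, 58 mm high, small handle; origin at the centre of its underside, about 110 mm from the older tin's centre along the mat's x. Leave it alone
- filters: packet of paper filters in the cardboard tray, 55 mm (x) by 110 mm (y), 50 mm high; origin at the centre of its underside, about 122 mm from the new tin's centre along the tray's x. Leave it alone
- moka: aluminium moka pot on a round cork mat at the far left, 184 mm high, about 95 mm across, black handle; origin at the centre of its underside. Leave it alone
- sugar: plastic sugar dispenser with flip-top lid at the far right, 80 mm across, 154 mm high; origin at the centre of its underside. Leave it alone
- mug: white mug near the robot on the left, 80 mm across, 92 mm high; origin at the centre of its underside. Leave it alone
- spoon_rest: fixed white ceramic spoon rest near the robot on the right, 96 mm across, 14 mm high, 165 mm long; origin at the centre of its bowl's underside
- jar: small closed white jar beyond the work area to the left of the middle, 60 mm across, 85 mm high; origin at the centre of its underside. Leave it alone
- jar2: closed brown jar beyond the work area to the right, 68 mm across, 100 mm high; origin at the centre of its underside. Leave it alone
Things that resemble listed ones, but are neither listed nor needed, are in the scene too. Leave any black or pink look-alike of the part that bears tin_old_c alone.

How it is judged:
On the way, in this order (a step that is already met when the one before it is completed fails the run):
1. the older tin lies on the lower run, next behind the front tin (x of tin_old_c in the frame of rack between -0.085 and -0.05 m and z of tin_old_c in the frame of rack below 0.085 m and y of tin_old_c in the frame of rack between -0.02 and 0.02 m), for 0.2 s.
2. the new tin lies on the lower run, behind the older tin (x of tin_new_c in the frame of rack between -0.035 and 0.005 m and z of tin_new_c in the frame of rack below 0.095 m and y of tin_new_c in the frame of rack between -0.02 and 0.02 m), for 0.2 s.
At the end, for the whole second after the job is handed in: All three tins lie at rest across the rack's lower run, queued from the front stop: the front tin first, the older tin next, the new tin third (centres within about 15 mm of their queue places along the lane and 20 mm across it, axes within 0.3 rad of the rack's y) (all of step 1 and all of step 2 and x of tin_front_c in the frame of rack between -0.135 and -0.105 m and z of tin_front_c in the frame of rack below 0.075 m and y of tin_front_c in the frame of rack between -0.02 and 0.02 m and angle between the y axis of each of tin_old_c, tin_new_c and the y axis of rack, either way round below 0.3 rad and linear speed of each of tin_front, tin_old, tin_new below 0.03 m/s); the robot touches nothing.
It fails at once if a tin is dropped in: it falls freely, out of the gripper, more than about 30 mm above where it lies on the upper run ((height (world z) of tin_old_c above 0.225 m and contact force between the fingers and tin_old below 0.05 N and linear speed of tin_old above 0.45 m/s) or (height (world z) of tin_new_c above 0.225 m and contact force between the fingers and tin_new below 0.05 N and linear speed of tin_new above 0.45 m/s)).
It fails at once if the cup, filter packet, moka pot, sugar dispenser, mug or a jar is shifted by more than 30 mm (distance of any of cup, filters, moka, sugar, mug, jar, jar2 from where it was at the start of the episode above 0.03 m).
It also fails if it takes over 64 s, if anything falls off the work surface, if the arm or the gripper's body presses on something with over 40 N, if the wrist force passes 120 N, or if a joint passes its speed limit or range.

ROBOT

A 6-joint arm with a two-finger parallel gripper is mounted at the origin on the work surface. World frame = base frame: x ahead of the robot, y to its left, z up, the work surface at z = 0. Lengths are in m, angles in rad, forces in N, time in s.
With the tool pointing down it reaches from about 0.4 to 0.925 m from the base axis. Payload 12.5 kg.
Tool frame: the origin (TCP) lies at the very end of the fingers, on their centre line; the grasp point (between the pads) lies 19 mm behind it (bot.hold_point_z is the distance from the TCP to the grasp point, in m); y points along the fingers, z is the direction in which the jaws open and shut, and the axes are right-handed (so a half turn about y gives the same grasp; the last joint's range is limited). The gripper opens to 95 mm and grips with 3 to 60 N. Pads are 20 mm wide; open, the fingers measure 119 mm over their backs; the gripper's body (75 mm by 180 mm) begins 59 mm behind the grasp point.
Start: joints at [1.087, 0.491, 1.559, -0, 1.092, -0.106], TCP at [0.231, 0.581, 0.19] pointing down, gripper open.
Joint ranges: [-3.1, 3.1], [-0.84, 2.19], [0.05, 2.79], [-1.13, 4.28], [0.06, 2.93], [-2.69, 2.69]. Speed limits (rad/s): [2.22, 2.22, 2.79, 3.14, 3.14, 3.14].

INTERFACE

Orientations are given as a unit quaternion [w, x, y, z].
In Python, from plant import bot gives the robot as it stands.
- The arm moves only by the shell command python3 -m jog 'ROWS' [FORCE]. ROWS is JSON, one flat list of numbers, 5 for each row, row after row: the shift along the tool's x, y, z in mm, then the turn about the tool's y in rad, then the closure, from -1 (fully open) to 1 (shut). A call has 1 to 8 rows; each row shifts and turns the pose as measured when the row begins, along the tool's axes as they then stand; what a row does not reach is not made up. A row lasts 1/12 s, in which the tool goes at most 41.7 mm and 7.16 degrees, less where a joint would pass 70% of its speed; a pose out of reach is approached as far as the arm can. A call with a gripper value outside its range is refused whole. The fingers move at their own pace and stop on an object; FORCE is the grip in N (left out, the last holds). Time passes only in rows, so rows that do not move let the fingers close. It gives the time, the measured TCP pose, the force and the opening at its end, in the units of the state.
- bot.read_state(): the state, without advancing time (a new reading comes with each control period).
- bot.grab_frame(name): name is "scene" or "top" or "wrist"; returns a dict with "pixels" (480x640x3 uint8, red, green, blue), "fx", "fy", "cx", "cy" (pixels), "k1" (the pictures are not rectified: a ray, as slopes to the right and down, at radius r is drawn at 1 + k1 r^2 times it, then the intrinsics apply), "R" (3x3) and "t" (3): a world point X has camera coordinates R X + t. Camera axes: x right, y down, z forward; pixel columns grow to the right and rows downward; lengths in m; the calibration is good to about 2 mm. A picture is of the moment at which its call begins. There is no depth.
- bot.sign_off(): hands the job in, once; it reports no verdict.
Trained networks look in a picture, given as the dict that the camera call returned (one of the last four; its "shot" number tells which), for a name from the list of things; names that differ only in an ending like _2 or _b are one class to them, and where a whole thing is asked for, a point or a joint stands for the part that bears it (a point fixed in the world has none). Each returns a list of dicts, best first, with "confidence" (0 to 1); they miss things now and then, are a little off and sometimes report something else, mostly with a low value. They report only what shows in the picture. A call takes as long as a camera call. They do not tell look-alikes from the thing itself.
- bot.spot_in(target, picture): "extent" ([left, top, right, bottom] in pixels, round what is visible of it).
- bot.tip_of(target, picture): "centre" ([row, column] in pixels: a listed point, or the origin of a listed thing).
The state is a dict: "clock": time; "qpos": joint angles; "joint_velocities": joint speeds; "joint_efforts": joint torques, N m; "position": TCP position; "orientation": TCP orientation; "contact_force": force on the tool from outside, world axes, zero at the start; "torque": the same for the moment, N m; "width": opening from 0.0 (shut) to 1.0 (fully open).
Only numpy, scipy, OpenCV 4.12 (cv2) and the standard library are available. Lean on these libraries where they do the work, as an engineer would, in place of code of your own. Each camera call takes 0.05 s, during which the arm holds its last target. There are 200 camera calls.

## Working session

There is one attempt and no reset: what is moved stays moved. The work goes in short steps, Python scripts to look and compute and a shell command to move; the robot and the scene stay as the last step left them, time stands still between calls to the robot, and variables do not carry over. Pictures are saved under pics/ and viewed, about 8 in all and at most 12, crops included, and the job is handed in when it is done.

```bash
mkdir -p pics; cat > h.py <<'E'
import numpy as np, cv2
from plant import bot
from scipy.spatial.transform import Rotation as Rn
def ray(p,rc):
    u=np.array([(rc[1]-p["cx"])/p["fx"],(rc[0]-p["cy"])/p["fy"]]); s=u.copy()
    for _ in range(20): s=u/(1+p["k1"]*(s@s))
    R=np.array(p["R"]);t=np.array(p["t"])
    return -R.T@t, R.T@np.array([s[0],s[1],1])
def at_z(p,rc,z):
    o,d=ray(p,rc); return o+d*(z-o[2])/d[2]
def proj(p,X):
    c=np.array(p["R"])@np.array(X)+np.array(p["t"]); s=c[:2]/c[2]; s=s*(1+p["k1"]*(s@s))
    return np.array([p["fx"]*s[0]+p["cx"],p["fy"]*s[1]+p["cy"]])
def tri(a,b):
    (o1,d1),(o2,d2)=a,b
    A=np.stack([d1,-d2],1); k=np.linalg.lstsq(A,o2-o1,rcond=None)[0]
    P,Q=o1+d1*k[0],o2+d2*k[1]; return (P+Q)/2,np.linalg.norm(P-Q)
def save(p,n): cv2.imwrite("pics/"+n+".png",cv2.cvtColor(p["pixels"],cv2.COLOR_RGB2BGR))
E
cat > a.py <<'E'
from h import *
np.set_printoptions(precision=4,suppress=True)
s=bot.read_state(); print(s["position"],s["orientation"],s["clock"],s["width"]); print(Rn.from_quat(np.roll(s["orientation"],-1)).as_matrix())
Z=dict(tin_old_c=.03,tin_new_c=.0305,tin_front_c=.055,rack=0,rack_load=.169,rack_drop=.14,rack_stop=.022,mat=0,carton=0,cup=0,filters=.004,moka=0,sugar=0,mug=0,jar=0,jar2=0)
ps={n:bot.grab_frame(n) for n in("scene","top")}
for n,p in ps.items(): save(p,n+"0"); print(n,"cam",-np.array(p["R"]).T@p["t"])
for t,z in Z.items():
  for n,p in ps.items():
    for d in bot.tip_of(t,p)[:3]: print(t,n,round(d["confidence"],2),np.round(d["centre"]),at_z(p,d["centre"],z)[:2])
E
python3 a.py
python3 -c "
import cv2,numpy as np
" 
```

```text
[0.2304 0.5807 0.1891] [-0.6942  0.6949 -0.1329  0.1327] 0.0 0.9995650446082407
[[ 0.9295 -0.0005  0.3689]
 [-0.3689 -0.001   0.9295]
 [-0.0001 -1.     -0.0011]]
scene cam [1.2015 0.9692 1.129 ]
top cam [ 0.4192 -0.0001  1.5846]
tin_old_c scene 0.84 [348. 414.] [0.5315 0.3362]
tin_old_c scene 0.66 [306. 463.] [0.3472 0.3059]
tin_old_c scene 0.66 [398. 320.] [0.7859 0.324 ]
tin_old_c top 0.91 [249. 212.] [0.5309 0.3359]
tin_old_c top 0.82 [305. 220.] [0.354  0.3058]
tin_old_c top 0.73 [308. 168.] [0.3412 0.4709]
tin_new_c scene 0.55 [264. 328.] [ 0.5327 -0.009 ]
tin_new_c top 0.78 [248. 320.] [ 0.5378 -0.005 ]
tin_front_c scene 0.72 [191. 302.] [ 0.4257 -0.296 ]
tin_front_c top 0.48 [279. 411.] [ 0.4431 -0.2899]
rack scene 0.71 [218. 263.] [ 0.5553 -0.3122]
rack top 0.89 [245. 415.] [ 0.5548 -0.3135]
rack top 0.32 [219. 224.] [0.6304 0.3072]
rack_load scene 0.86 [162. 282.] [ 0.4762 -0.3118]
rack_load top 0.6 [266. 421.] [ 0.4791 -0.2953]
rack_load top 0.17 [252. 212.] [0.5113 0.3061]
rack_drop scene 0.95 [186. 235.] [ 0.6258 -0.3262]
rack_drop scene 0.72 [362. 369.] [0.6976 0.3758]
r
[... 1051 characters left out ...]
5]
mug scene 0.79 [282. 429.] [0.3367 0.173 ]
mug scene 0.21 [164. 280.] [ 0.363  -0.5329]
mug top 0.77 [313. 261.] [0.3299 0.1798]
mug top 0.32 [232. 322.] [ 0.5909 -0.0132]
jar scene 0.79 [357. 280.] [0.7867 0.1605]
jar scene 0.66 [280. 214.] [ 0.7949 -0.1593]
jar scene 0.2 [265. 326.] [ 0.5197 -0.0343]
jar top 0.61 [218. 426.] [ 0.6415 -0.3476]
jar top 0.6 [174. 366.] [ 0.7832 -0.1554]
jar top 0.58 [249. 321.] [ 0.5379 -0.0087]
jar2 scene 0.79 [357. 280.] [0.7867 0.1605]
jar2 scene 0.66 [280. 214.] [ 0.7949 -0.1593]
jar2 scene 0.2 [265. 326.] [ 0.5197 -0.0343]
jar2 top 0.61 [218. 426.] [ 0.6415 -0.3476]
jar2 top 0.6 [174. 366.] [ 0.7832 -0.1554]
jar2 top 0.58 [249. 321.] [ 0.5379 -0.0087]
```

View pics/scene0.png

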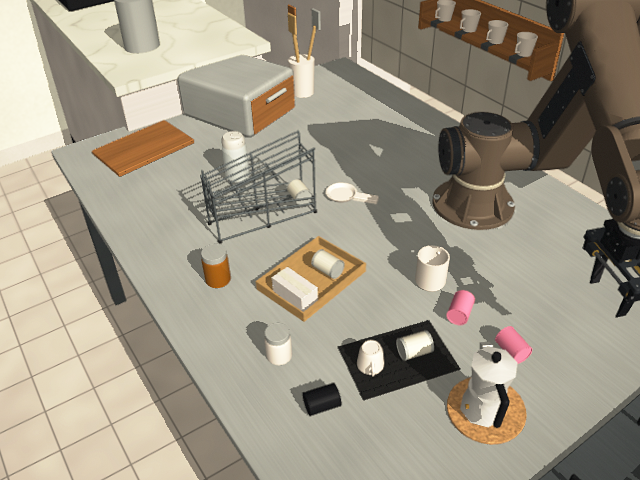

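View pics/top0.png

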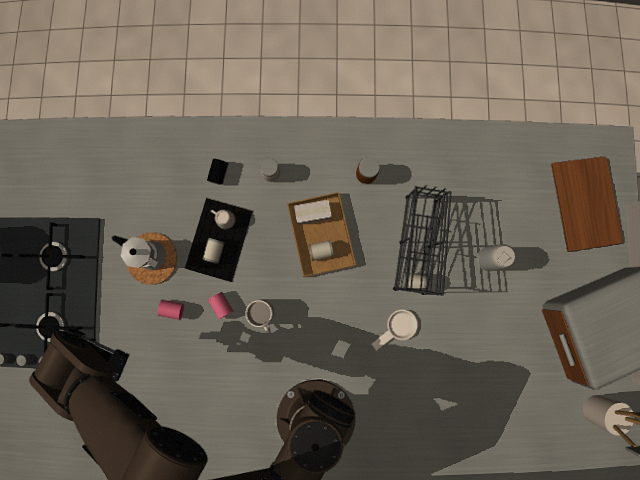

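The older tin is the cream one on the black mat, at top (row 250, col 213) and scene (346, 415). The pink tins at top (305, 220) and (310, 170) and the black one at (171, 218) lie off the mat, so they are look-alikes. The new tin is in the tray at top (250, 320), the rack is near (245, 420) and the front tin is at (280, 413). I'll move towards the mat and confirm with the wrist camera.

```bash
python3 -m jog '[36,-6,-11,0,-1, 36,-6,-11,0,-1, 36,-6,-11,0,-1, 36,-6,-11,0,-1, 36,0,-11,0,-1, 36,0,-11,-0.05,-1, 36,0,-11,-0.05,-1, 36,0,-11,0,-1]' 
cat > w.py <<'E'
import sys
from h import *
np.set_printoptions(precision=4,suppress=True)
s=bot.read_state(); print(s["position"],s["clock"],s["width"],s["contact_force"]); M=Rn.from_quat(np.roll(s["orientation"],-1)).as_matrix(); print("yaw",np.arctan2(M[1,0],M[0,0]),M[:,1])
name,zz=sys.argv[1],float(sys.argv[2])
for n in ("wrist","top","scene"):
  p=bot.grab_frame(n)
  if n=="wrist": save(p,sys.argv[3])
  for d in bot.tip_of(name,p)[:2]: print(n,round(d["confidence"],2),np.round(d["centre"]),at_z(p,d["centre"],zz)[:2])
E
python3 w.py tin_old_c .03 w1
```

```text
clock: 2.37
position: [0.473, 0.3946, 0.2149]
orientation: [0.702, -0.701, 0.092, -0.092]
contact_force: [1.3, 0.1, -0.1]
width: 1.0
[0.473  0.3946 0.2149] 2.3667 0.9996364960467982 [ 1.3082  0.1158 -0.1275]
yaw -0.2619414995544876 [ 0.0004  0.0013 -1.    ]
wrist 0.7 [127. 212.] [0.3554 0.306 ]
wrist 0.69 [ 68. 351.] [0.3375 0.4628]
top 0.97 [307. 219.] [0.3492 0.3092]
top 0.74 [255. 214.] [0.5128 0.3293]
scene 0.96 [304. 460.] [0.3492 0.2978]
scene 0.94 [348. 415.] [0.5296 0.3375]
```

View pics/w1.png

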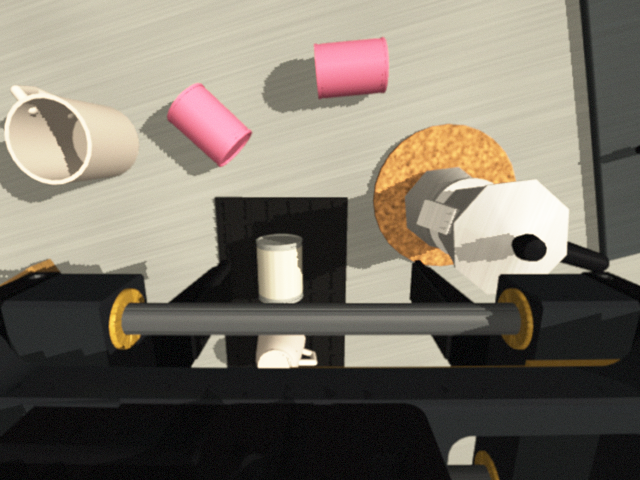

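The wrist picture shows the cream tin on the mat at cols 257–302, rows 235–303, in line with the tool. The two pink look-alikes at (120, 210) and (68, 350) are off the mat. I'll measure its position.

```bash
cat > m.py <<'E'
from h import *
np.set_printoptions(precision=4,suppress=True)
p=bot.grab_frame("wrist")
# far end of tin (row235) near end(row303) rim top; sides
for rc,z in(((240,279),.0565),((303,279),.0565),((270,257),.03),((270,302),.03),((270,279),.0565),((270,279),.03)): print(rc,z,at_z(p,rc,z))
print("cam",-p["R"].T@p["t"], "mat",at_z(p,(200,217),.006),at_z(p,(200,347),.006))
q=bot.grab_frame("top"); g=q["pixels"][235:265,195:230].astype(int)
m=(g.min(2)>110); r,c=np.nonzero(m); print("top blob",r.mean()+235,c.mean()+195,m.sum(),at_z(q,(r.mean()+235,c.mean()+195),.045))
E
python3 m.py
```

```text
(240, 279) 0.0565 [0.4852 0.3464 0.0565]
(303, 279) 0.0565 [0.5551 0.3251 0.0565]
(270, 257) 0.03 [0.5193 0.3058 0.03  ]
(270, 302) 0.03 [0.5331 0.3568 0.03  ]
(270, 279) 0.0565 [0.5176 0.3365 0.0565]
(270, 279) 0.03 [0.526  0.3307 0.03  ]
cam [0.406  0.4134 0.4094] mat [0.4301 0.2799 0.006 ] [0.4707 0.4288 0.006 ]
top blob 249.4385026737968 209.8716577540107 187 [0.5283 0.3397 0.045 ]
```

```bash
python3 -m jog '[32,0,-22,0,-1, 32,0,-22,0,-1, 0,30,0,0,-1, 0,30,0,0,-1, 0,25,0,0,-1, 0,0,0,0,-1]'
python3 w.py tin_old_c .03 w2
```

```text
clock: 3.27
position: [0.5194, 0.3422, 0.1299]
orientation: [0.703, -0.7, 0.087, -0.091]
contact_force: [0.1, 0.4, -0.2]
width: 1.0
[0.5194 0.3422 0.1299] 3.2667 0.999513555926199 [ 0.1282  0.3759 -0.2371]
yaw -0.2519100109093847 [ 0.0058  0.0046 -1.    ]
wrist 0.78 [237. 305.] [0.5251 0.3267]
wrist 0.61 [ 43. 221.] [0.3568 0.3041]
top 0.87 [170. 216.] [0.7863 0.3318]
top 0.47 [306. 221.] [0.3519 0.3023]
scene 0.96 [307. 459.] [0.3599 0.3033]
scene 0.94 [347. 414.] [0.5294 0.3341]
```

View pics/w2.png

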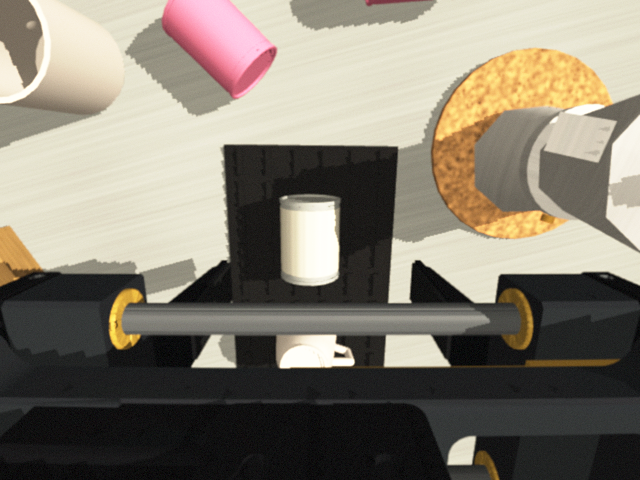

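The tin is seen at cols 280–340, rows 195–285, between the fingers, so I'll correct a few mm, descend and grip.

```bash
python3 -m jog '[8,28,-8,0,-1, 0,28,0,0.01,-1, 0,28,0,0,-1, 0,24,0,0,-1, 0,2,0,0,-1]'; python3 -m jog '[0,0,0,0,-1]'
```

```text
clock: 3.98
position: [0.534, 0.3376, 0.0313]
orientation: [0.708, -0.694, 0.083, -0.101]
contact_force: [-0.5, -1.0, -0.6]
width: 1.001
clock: 4.07
position: [0.5341, 0.3378, 0.0316]
orientation: [0.708, -0.694, 0.083, -0.101]
contact_force: [0.0, 0.4, -0.8]
width: 1.0
```

```bash
python3 -m jog '[-4,6,-3,0,-1, -3,6,-3,0,-1, 0,1,-1,0,-1, 0,0,0,0,1, 0,0,0,0,1, 0,0,0,0,1, 0,0,0,0,1, 0,0,0,0,1]' 20; python3 -m jog '[0,0,0,0,1, 0,0,0,0,1, 0,0,0,0,1]'
```

```text
clock: 4.73
position: [0.5277, 0.3344, 0.0248]
orientation: [0.71, -0.692, 0.079, -0.104]
contact_force: [-0.2, 0.7, -0.1]
width: 0.707
clock: 4.98
position: [0.528, 0.3345, 0.0251]
orientation: [0.71, -0.692, 0.079, -0.104]
contact_force: [-0.7, -0.6, 0.0]
width: 0.499
```

```bash
python3 -m jog '[0,0,0,0,1, 0,0,0,0,1]'; python3 w.py tin_old_c .03 w3
```

```text
clock: 5.15
position: [0.5278, 0.3336, 0.0256]
orientation: [0.709, -0.693, 0.079, -0.103]
contact_force: [-4.1, -13.2, 22.5]
width: 0.354
[0.5278 0.3336 0.0256] 5.15 0.3544083405460363 [ -4.1338 -13.1681  22.4627]
yaw -0.25959295546602595 [ 0.0369  0.0189 -0.9991]
wrist 0.9 [267. 319.] [0.5274 0.3319]
top 0.87 [170. 217.] [0.7873 0.3276]
top 0.55 [311. 170.] [0.3341 0.4655]
scene 0.97 [346. 415.] [0.5269 0.3347]
scene 0.92 [307. 461.] [0.3557 0.306 ]
```

View pics/w3.png

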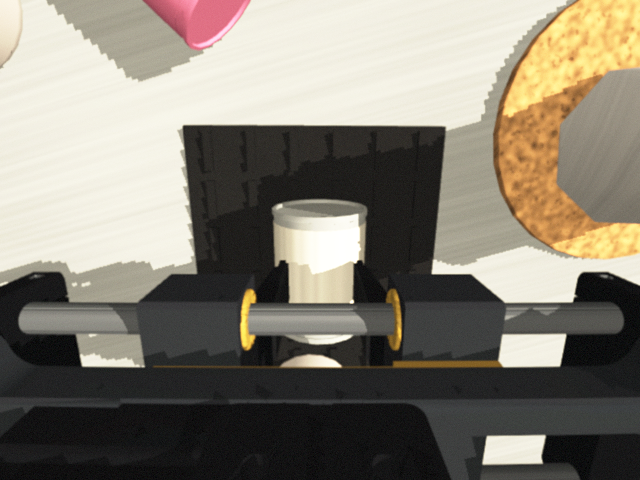

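The grip is wrong: the pads seem to ride on the tin's upper part, with 22 N upwards and a gap of only about 34 mm. I'll check the geometry before going on.

```bash
python3 -m jog '[0,0,0,0,-1, 0,0,0,0,-1, 0,0,0,0,-1, 0,0,0,0,-1, 0,0,0,0,-1, 0,0,0,0,-1]'; cat > g.py <<'E'
from h import *
np.set_printoptions(precision=4,suppress=True)
s=bot.read_state();print(bot.hold_point_z,s["width"],s["contact_force"],s["position"])
p=bot.grab_frame("wrist");save(p,"w4")
M=Rn.from_quat(np.roll(s["orientation"],-1)).as_matrix();T=np.array(s["position"])
for y in(0,-.019,-.05,-.078):
  for z in (0,s["width"]*.0475,-s["width"]*.0475): print(y,z,proj(p,T+M@[0,y,z]))
c=-np.array(p["R"]).T@p["t"]; print("cam in tool",M.T@(c-T), "fwd", M.T@np.array(p["R"])[2])
E
python3 g.py
```

```text
clock: 5.95
position: [0.5283, 0.3337, 0.0275]
orientation: [0.71, -0.692, 0.079, -0.104]
contact_force: [-0.1, 0.3, 0.7]
width: 0.681
0.0188 0.6808056826309155 [-0.1147  0.3255  0.6902] [0.5283 0.3337 0.0275]
0 0 [321.4582 264.5649]
0 0.03233826992496849 [375.2858 264.5245]
0 -0.03233826992496849 [267.6231 264.5741]
-0.019 0 [321.5501 275.9509]
-0.019 0.03233826992496849 [380.6701 275.8968]
-0.019 -0.03233826992496849 [262.4208 275.953 ]
-0.05 0 [321.7462 300.2517]
-0.05 0.03233826992496849 [392.1489 300.1575]
-0.05 -0.03233826992496849 [251.3293 300.229 ]
-0.078 0 [322.0009 331.8235]
-0.078 0.03233826992496849 [407.0334 331.6495]
-0.078 -0.03233826992496849 [236.9458 331.7439]
cam in tool [-0.0673 -0.1949 -0.0005] fwd [0.2424 0.9702 0.0003]
```

View pics/w4.png

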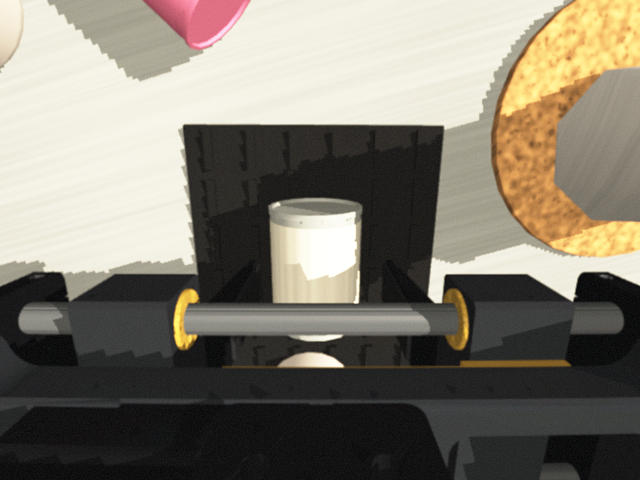

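```bash
python3 -m jog '[0,6,0,0,-1, 0,6,0,0,-1, 0,3,0,0,-1, 0,2,0,0,-1]'; python3 -m jog '[0,0,0,0,1, 0,0,0,0,1, 0,0,0,0,1, 0,0,0,0,1]' 10;  python3 -m jog '[0,0,0,0,1, 0,0,0,0,1]'; python3 -m jog '[0,0,0,0,1, 0,0,0,0,1]'
```

```text
clock: 6.33
position: [0.5289, 0.3342, 0.0086]
orientation: [0.71, -0.692, 0.079, -0.104]
contact_force: [-0.3, 0.9, 0.1]
width: 0.974
clock: 6.67
position: [0.5286, 0.334, 0.0074]
orientation: [0.71, -0.692, 0.079, -0.104]
contact_force: [-0.6, 0.1, -0.6]
width: 0.776
clock: 6.83
position: [0.5287, 0.3341, 0.0077]
orientation: [0.71, -0.692, 0.079, -0.104]
contact_force: [-0.6, -1.0, -0.5]
width: 0.636
clock: 7.0
position: [0.5279, 0.3319, 0.0083]
orientation: [0.708, -0.694, 0.08, -0.103]
contact_force: [-0.2, -2.3, 1.3]
width: 0.546
```

```bash
python3 -m jog '[0,0,0,0,1, 0,0,0,0,1]'; python3 -m jog '[0,0,0,0,1, 0,0,0,0,1]'
```

```text
clock: 7.17
position: [0.5279, 0.3316, 0.0086]
orientation: [0.708, -0.694, 0.08, -0.103]
contact_force: [0.8, 0.6, -1.9]
width: 0.551
clock: 7.33
position: [0.5279, 0.3318, 0.0084]
orientation: [0.708, -0.694, 0.08, -0.103]
contact_force: [0.4, -0.7, -1.6]
width: 0.547
```

```bash
python3 -m jog '[0,-10,0,0,1, 0,-20,0,0,1, 0,-36,0,0,1, 0,-38,0,0,1, 0,-38,0,0,1, 0,-38,0,0,1, 0,-38,0,0,1, 0,-36,0,0,1]' 25; python3 -m jog '[0,-30,0,0,1, 0,-25,0,0,1, 0,0,0,0,1]'; python3 w.py tin_old_c .31 w5
```

```text
clock: 8.0
position: [0.5148, 0.3266, 0.2685]
orientation: [0.706, -0.697, 0.084, -0.098]
contact_force: [0.7, 0.1, -1.7]
width: 0.546
clock: 8.25
position: [0.5132, 0.3265, 0.3375]
orientation: [0.708, -0.694, 0.08, -0.102]
contact_force: [0.5, -0.1, -1.9]
width: 0.542
[0.5132 0.3265 0.3375] 8.25 0.5417596825644321 [ 0.5278 -0.0598 -1.852 ]
yaw -0.2581291803396559 [ 0.0333  0.0166 -0.9993]
wrist 0.84 [ 35. 376.] [0.3946 0.391 ]
wrist 0.82 [347. 356.] [0.593 0.333]
top 0.63 [306. 222.] [0.3651 0.2445]
top 0.57 [173. 218.] [0.7124 0.2672]
scene 0.89 [304. 461.] [0.5651 0.4697]
scene 0.75 [398. 320.] [0.8915 0.4885]
```

View pics/w5.png

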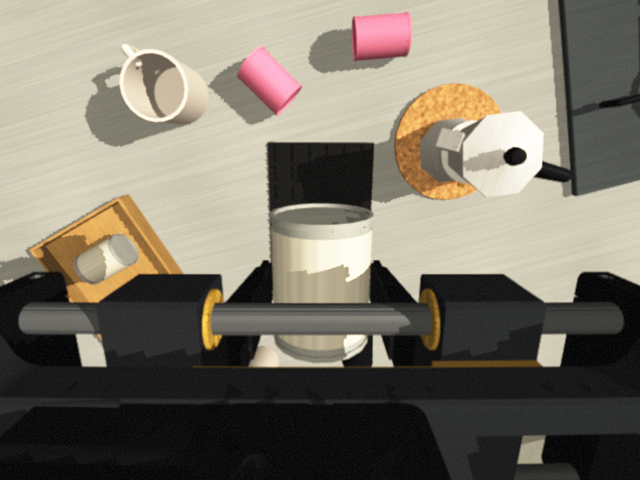

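Held and level: the tin is at cols 272–372, between the fingers, rim at row ~237. Moving over to the rack.

```bash
python3 -m jog '[4,0,-15,0,1, 7,0,-30,0,1, 8,0,-36,0,1, 8,0,-36,0,1, 8,0,-36,0,1, 8,0,-36,0,1, 8,0,-36,0,1, 8,0,-36,0,1]'; python3 -m jog '[8,0,-36,0,1, 8,0,-36,0,1, 8,0,-36,0,1, 8,0,-36,0,1, 8,0,-36,0,1, 8,0,-36,0,1, 8,0,-36,0,1, 8,0,-36,0,1]'; python3 -m jog '[0,0,0,0.12,1, 0,0,0,0.12,1, 0,0,0,0.12,1, 0,0,0,0.12,1, 0,0,0,0.12,1, 0,0,0,0.12,1, 0,0,0,0.12,1, 0,0,0,0.12,1]'; python3 w.py rack_load .169 w6
```

```text
clock: 9.22
position: [0.4988, 0.0498, 0.316]
orientation: [0.705, -0.699, 0.086, -0.09]
contact_force: [1.3, -0.7, -1.6]
width: 0.542
clock: 9.88
position: [0.4804, -0.2628, 0.3064]
orientation: [0.706, -0.698, 0.091, -0.086]
contact_force: [0.7, 0.2, -1.8]
width: 0.549
clock: 10.55
position: [0.472, -0.2742, 0.2959]
orientation: [0.576, -0.572, 0.422, -0.403]
contact_force: [-0.3, 0.1, -1.6]
width: 0.546
[ 0.472  -0.2742  0.2959] 10.55 0.5460219911522516 [-0.2917  0.1018 -1.5521]
yaw -1.2457979016215108 [-0.0197  0.0207 -0.9996]
top 0.89 [266. 423.] [ 0.4774 -0.3008]
```

```bash
python3 -m jog '[0,-6,0,0.12,1, 0,-6,0,0.12,1, 0,-6,0,0.12,1, 0,0,0,0.1,1, 14,0,-1,0,1, 12,0,0,0,1, 0,0,0,0,1]'
cat > r.py <<'E'
from h import *
import sys
np.set_printoptions(precision=4,suppress=True)
s=bot.read_state();T=np.array(s["position"]);M=Rn.from_quat(np.roll(s["orientation"],-1)).as_matrix()
print(T,"yaw",np.arctan2(M[1,0],M[0,0]),"ty",M[:,1],s["width"],s["contact_force"],s["clock"])
for n in("top","scene","wrist"):
  p=bot.grab_frame(n)
  if n=="wrist": save(p,sys.argv[1]); w=p
  for t,z in(("rack_load",.169),("rack_drop",.14),("rack_stop",.022),("rack",0)):
    for d in bot.tip_of(t,p)[:1]: print(n,t,round(d["confidence"],2),at_z(p,d["centre"],z)[:2])
for dx in(-.01,0,.01): print("tin rim rows at offset",dx,[proj(w,T+M@[dx+e,-.0485,0]) for e in(-.035,.035)])
E
python3 r.py w7
```

```text
clock: 11.43
position: [0.4679, -0.3017, 0.3146]
orientation: [0.468, -0.469, 0.54, -0.52]
contact_force: [0.2, 0.1, -1.3]
width: 0.545
[ 0.4679 -0.3017  0.3146] yaw -1.6940056607774143 ty [-0.0192  0.0199 -0.9996] 0.5450301785218395 [ 0.2298  0.1397 -1.3046] 11.4333
top rack_load 0.97 [ 0.482  -0.2991]
top rack_drop 0.86 [ 0.6273 -0.317 ]
top rack_stop 0.56 [ 0.4036 -0.2979]
top rack 0.72 [ 0.5613 -0.3139]
scene rack_load 0.65 [ 0.4934 -0.3066]
scene rack_drop 0.79 [ 0.6215 -0.329 ]
scene rack_stop 0.64 [ 0.411  -0.2871]
scene rack 0.67 [ 0.5643 -0.3133]
wrist rack_drop 0.92 [ 0.6301 -0.3242]
wrist rack_stop 0.6 [ 0.4083 -0.2917]
wrist rack 0.81 [ 0.557  -0.3136]
tin rim rows at offset -0.01 [array([319.336 , 207.2429]), array([319.8206, 350.4609])]
tin rim rows at offset 0 [array([319.4114, 229.7101]), array([319.8821, 368.4459])]
tin rim rows at offset 0.01 [array([319.4847, 251.4714]), array([319.9419, 385.8748])]
```

View pics/w7.png

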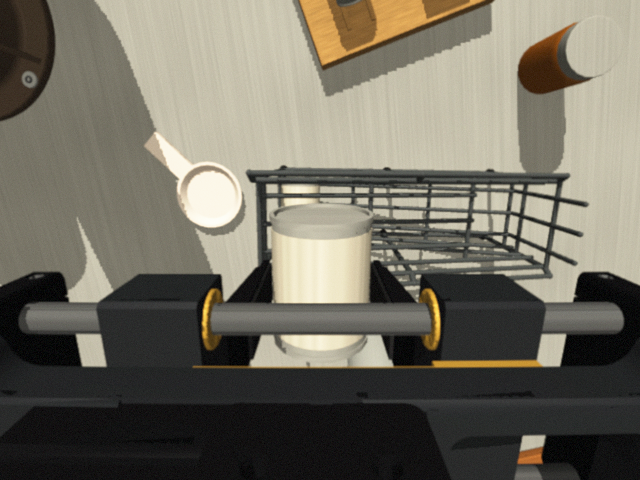

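```bash
cat > k.py <<'E'
from h import *
np.set_printoptions(precision=4,suppress=True)
p=bot.grab_frame("wrist")
a,b=at_z(p,(174,250),.228),at_z(p,(177,568),.228); print(a,b,np.linalg.norm(b-a),np.arctan2(*(b-a)[1::-1]))
c=np.array([.557,-.3135]);
for th in(-.12,-.137,-.15):
  R=np.array([[np.cos(th),-np.sin(th)],[np.sin(th),np.cos(th)]]); print(th,"rail in rack",R.T@(a[:2]-c),R.T@(b[:2]-c),"load",c+R@[-.075,0])
E
python3 k.py
```

```text
[ 0.4155 -0.2434  0.228 ] [ 0.6727 -0.2776  0.228 ] 0.25945482969930883 -0.13195600025070459
-0.12 rail in rack [-0.1489  0.0526] [0.1106 0.0495] load [ 0.4825 -0.3045]
-0.137 rail in rack [-0.1497  0.0501] [0.1097 0.0514] load [ 0.4827 -0.3033]
-0.15 rail in rack [-0.1504  0.0481] [0.109  0.0528] load [ 0.4828 -0.3023]
```

```bash
python3 -m jog '[-1,0,9,0.01,1, -1,0,8,0,1, 0,0,0,0,1, 0,22,0,0,1, 0,20,0,0,1, 0,20,0,0,1, 0,18,0,0,1, 0,0,0,0,1]'
```

```text
clock: 12.9
position: [0.4883, -0.2985, 0.2323]
orientation: [0.465, -0.465, 0.541, -0.524]
contact_force: [-0.1, -0.3, -2.4]
width: 0.541
```

```bash
python3 -m jog '[3,0,-5,0,1, 0,12,0,0,1, 0,12,0,0,1, 0,12,0,0,1, 0,6,0,0,1, 0,0,0,0,1]'; python3 r.py w8 | head -1
```

```text
clock: 13.4
position: [0.4834, -0.3023, 0.1944]
orientation: [0.465, -0.465, 0.539, -0.526]
contact_force: [0.1, -0.2, -2.4]
width: 0.544
[ 0.4834 -0.3023  0.1944] yaw -1.7053956360501261 ty [-0.0116  0.0141 -0.9998] 0.5443175786201723 [ 0.1453 -0.2169 -2.4436] 13.4
```

View pics/w8.png

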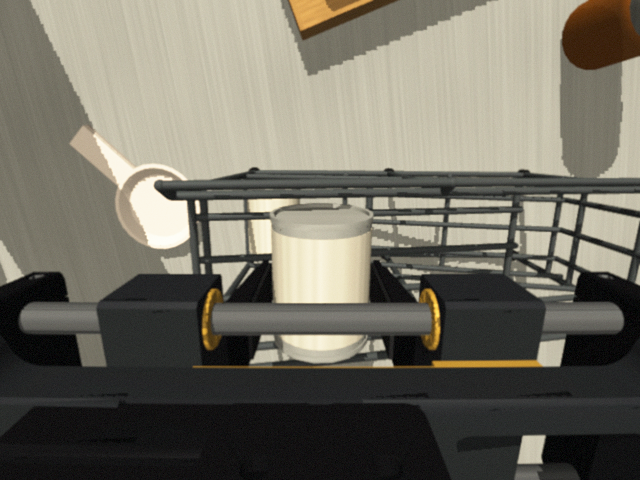

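The tin is between the side wires (near rail at row 187, tin end at rows 207–235), with clearance left. Lowering gently until it makes contact.

```bash
python3 -m jog '[0,8,0,0,1, 0,6,0,0,1, 0,0,0,0,1]'; python3 -m jog '[0,3,0,0,1, 0,0,0,0,1]'; python3 -m jog '[0,3,0,0,1, 0,0,0,0,1]'
```

```text
clock: 14.4
position: [0.4834, -0.3019, 0.1792]
orientation: [0.466, -0.465, 0.539, -0.526]
contact_force: [-0.3, 0.5, -1.1]
width: 0.544
clock: 14.57
position: [0.4831, -0.3017, 0.1751]
orientation: [0.465, -0.465, 0.539, -0.526]
contact_force: [0.3, 0.7, -1.8]
width: 0.542
clock: 14.73
position: [0.4839, -0.3022, 0.1728]
orientation: [0.466, -0.465, 0.538, -0.527]
contact_force: [0.3, -0.7, 0.2]
width: 0.545
```

Contact felt (force −1.8 → +0.2 N). Releasing, then lifting.

```bash
python3 -m jog '[0,0,0,0,-1, 0,0,0,0,-1, 0,0,0,0,-1, 0,0,0,0,-1, 0,0,0,0,-1, 0,0,0,0,-1]'; python3 -m jog '[0,-20,0,0,-1, 0,-25,0,0,-1, 0,-30,0,0,-1, 0,-30,0,0,-1, 0,-25,0,0,-1, 0,0,0,0,-1, 0,0,0,0,-1, 0,0,0,0,-1]'; cat > c.py <<'E'
from h import *
import sys
np.set_printoptions(precision=4,suppress=True)
s=bot.read_state();T=np.array(s["position"]);M=Rn.from_quat(np.roll(s["orientation"],-1)).as_matrix()
print(T,"yaw",np.arctan2(M[1,0],M[0,0]),"ty",M[:,1],s["width"],s["clock"])
a=bot.grab_frame("scene");b=bot.grab_frame("top");w=bot.grab_frame("wrist")
im=[cv2.resize(cv2.cvtColor(x,cv2.COLOR_RGB2BGR),(400,300)) for x in(a["pixels"][110:260,180:380],b["pixels"][165:315,360:560])]
cv2.imwrite("pics/%s.png"%sys.argv[1],np.vstack([np.hstack(im),np.hstack([cv2.resize(cv2.cvtColor(w["pixels"],cv2.COLOR_RGB2BGR),(400,300)),np.zeros((300,400,3),np.uint8)])]))
th=-.134;R=np.array([[np.cos(th),-np.sin(th)],[np.sin(th),np.cos(th)]])
for n,p in(("scene",a),("top",b),("wrist",w)):
  for d in bot.tip_of("tin_old_c",p)[:6]:
    X=at_z(p,d["centre"],.065)[:2]; print(n,round(d["confidence"],2),np.round(d["centre"]),"rackframe@.065",R.T@(X-[.557,-.3135]))
E
python3 c.py c1
```

```text
clock: 15.23
position: [0.4842, -0.3024, 0.1731]
orientation: [0.466, -0.465, 0.538, -0.527]
contact_force: [0.2, -0.1, 0.4]
width: 0.909
clock: 15.9
position: [0.4844, -0.3034, 0.3074]
orientation: [0.465, -0.465, 0.539, -0.526]
contact_force: [0.5, -0.5, -0.9]
width: 0.997
[ 0.4844 -0.3034  0.3074] yaw -1.7053616949668657 ty [-0.0121  0.0146 -0.9998] 0.9966667910064303 15.9
scene 0.92 [397. 322.] rackframe@.065 [0.1461 0.6859]
scene 0.85 [306. 462.] rackframe@.065 [-0.2641  0.6102]
scene 0.71 [342. 511.] rackframe@.065 [-0.2943  0.7519]
scene 0.54 [202. 223.] rackframe@.065 [ 0.0996 -0.0427]
scene 0.43 [280. 429.] rackframe@.065 [-0.2437  0.4991]
scene 0.25 [360. 402.] rackframe@.065 [-0.0502  0.6794]
top 0.86 [305. 220.] rackframe@.065 [-0.2802  0.5809]
top 0.82 [312. 170.] rackframe@.065 [-0.3248  0.7306]
top 0.65 [205. 425.] rackframe@.065 [ 0.118  -0.0043]
top 0.59 [169. 217.] rackframe@.065 [0.1382 0.6582]
wrist 0.63 [209. 473.] rackframe@.065 [ 0.1197 -0.0035]
```

View pics/c1.png

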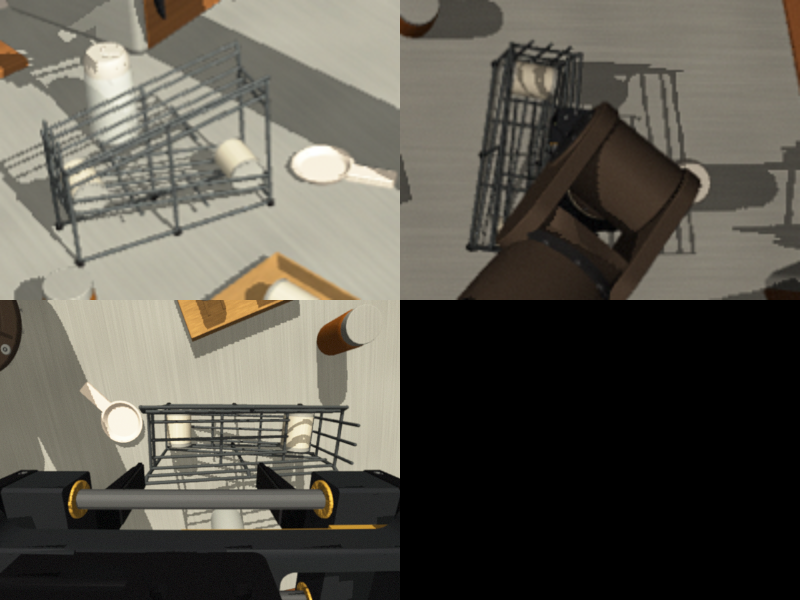

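The older tin shows at the back of the rack (wrist crop ~ (430, 300)), rolling. The front tin is at (430, 180). I'll go to the tray and recheck the queue from there.

```bash
python3 -m jog '[-20,0,1,0,-1, -36,0,1,0,-1, -40,0,1,0,-1, -40,0,1,0,-1, -40,0,2,0,-1, -40,0,2,-0.1,-1, -36,0,2,-0.1,-1, -20,0,0,-0.1,-1]';  python3 w.py tin_new_c .0305 w9
cat > q.py <<'E'
from h import *
np.set_printoptions(precision=4,suppress=True)
th=-.134;R=np.array([[np.cos(th),-np.sin(th)],[np.sin(th),np.cos(th)]])
for n in("top","scene"):
  p=bot.grab_frame(n)
  for t in("tin_old_c","tin_front_c"):
   for d in bot.tip_of(t,p)[:8]:
    X=R.T@(at_z(p,d["centre"],.065)[:2]-[.557,-.3135])
    if abs(X[1])<.08: print(n,t,round(d["confidence"],2),np.round(d["centre"]),X)
  print("expected px (row,col) of queue places",[np.round(proj(p,np.r_[R@[x,0]+[.557,-.3135],z])[::-1]) for x,z in((-.121,.055),(-.069,.065),(-.017,.075))])
E
python3 q.py
```

```text
clock: 16.87
position: [0.5239, -0.0282, 0.3056]
orientation: [0.54, -0.539, 0.467, -0.448]
contact_force: [-0.7, -0.2, 0.7]
width: 1.0
[ 0.5239 -0.0282  0.3056] 16.8667 0.9997974490411964 [-0.7365 -0.1936  0.7073]
yaw -1.407132981027523 [-0.0198  0.0185 -0.9996]
wrist 0.7 [195. 331.] [ 0.5314 -0.0153]
top 0.51 [250. 321.] [ 0.5334 -0.0085]
scene 0.58 [263. 328.] [ 0.5279 -0.0127]
top tin_old_c 0.76 [266. 415.] [-0.0736  0.0038]
top tin_front_c 0.82 [281. 409.] [-0.1228  0.0155]
expected px (row,col) of queue places [array([281., 414.]), array([264., 417.]), array([247., 419.])]
scene tin_old_c 0.59 [193. 283.] [-0.072  -0.0028]
scene tin_front_c 0.88 [192. 300.] [-0.1186  0.0142]
expected px (row,col) of queue places [array([192., 298.]), array([194., 282.]), array([196., 266.])]
```

The older tin is queued second: rack x ≈ −0.073 in both cameras, front tin at −0.12. Now the new tin.

```bash
python3 -m jog '[-16,20,8,-0.04,-1, 0,35,1,0,-1, 0,35,0,0,-1, 0,32,0,0,-1, 0,15,0,0,-1, 0,0,0,0,-1]'; python3 w.py tin_new_c .0305 w10
```

```text
clock: 17.97
position: [0.5295, -0.0139, 0.1662]
orientation: [0.548, -0.544, 0.456, -0.442]
contact_force: [0.9, 0.2, -0.4]
width: 1.0
[ 0.5295 -0.0139  0.1662] 17.9667 1.000215457662043 [ 0.8884  0.1819 -0.4005]
yaw -1.377537985242326 [-0.0123  0.0166 -0.9998]
wrist 0.95 [219. 323.] [ 0.5304 -0.0107]
top 0.4 [279. 410.] [ 0.4435 -0.2897]
top 0.36 [173. 270.] [0.7764 0.1564]
scene 0.28 [357. 281.] [0.7957 0.1831]
```

View pics/w10.png

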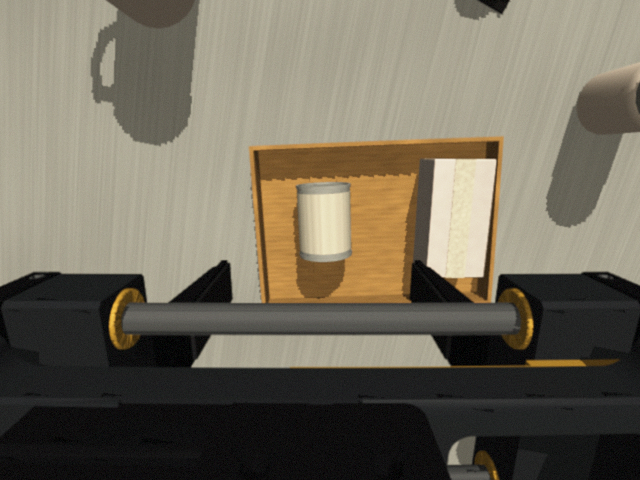

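The new tin is at cols 297–351, rows 185–258, about 0.04 rad off the tool axis. The packet (col 418 on) and the near tray wall are close, so I'll descend with the jaws partly closed (~76 mm).

```bash
python3 -m jog '[-3,20,2,-0.04,-0.6, 0,28,0,0,-0.6, 0,28,0,0,-0.6, 0,18,0,0,-0.6, 0,0,0,0,-0.6]'; python3 w.py tin_new_c .0305 w11
```

```text
clock: 18.68
position: [0.5373, -0.0099, 0.0805]
orientation: [0.561, -0.549, 0.438, -0.438]
contact_force: [-0.9, 1.1, -0.6]
width: 0.805
[ 0.5373 -0.0099  0.0805] 18.6833 0.8053367713149283 [-0.86    1.0858 -0.6442]
yaw -1.335234919903413 [ 0.0103  0.0132 -0.9999]
wrist 0.89 [247. 311.] [ 0.532  -0.0143]
scene 0.87 [264. 329.] [ 0.5286 -0.0089]
scene 0.57 [166. 279.] [ 0.3926 -0.4816]
```

```bash
python3 -m jog '[1,0,-5,0,-0.6, 0,14,-1,0,-0.6, 0,14,-1,0,-0.6, 0,8,0,0,-0.6, 0,0,0,0,-0.6]'; python3 w.py tin_new_c .0305 w12
```

```text
clock: 19.4
position: [0.5338, -0.0132, 0.051]
orientation: [0.563, -0.547, 0.434, -0.442]
contact_force: [0.4, 0.6, -0.4]
width: 0.799
[ 0.5338 -0.0132  0.051 ] 19.4 0.7992158061843077 [ 0.4394  0.5533 -0.3541]
yaw -1.334902666225674 [ 0.0232  0.0111 -0.9997]
wrist 0.81 [250. 316.] [ 0.531 -0.011]
scene 0.65 [282. 429.] [0.3616 0.197 ]
```

Good. Going down to TCP z ≈ 0.010 (tray floor is at 0.004) and closing while watching the opening.

```bash
python3 -m jog '[-1,12,-3,0,-0.6, 0,12,0,0,-0.6, 0,8,0,0,-0.6, 0,5,0,0,-0.6, 0,0,0,0,-0.6]'; python3 -m jog '[0,0,0,0,1, 0,0,0,0,1, 0,0,0,0,1, 0,0,0,0,1]' 10; python3 -m jog '[0,0,0,0,1, 0,0,0,0,1]'
```

```text
clock: 20.12
position: [0.5341, -0.0126, 0.016]
orientation: [0.565, -0.546, 0.431, -0.444]
contact_force: [-0.2, 0.5, -0.9]
width: 0.802
clock: 20.45
position: [0.5346, -0.0126, 0.017]
orientation: [0.565, -0.546, 0.431, -0.444]
contact_force: [0.7, 1.0, 0.0]
width: 0.577
clock: 20.62
position: [0.5328, -0.0128, 0.0175]
orientation: [0.564, -0.547, 0.432, -0.443]
contact_force: [-2.6, -1.9, 0.9]
width: 0.488
```

Closing past 53 mm, so too high again. Reopening and going lower.

```bash
python3 -m jog '[0,0,0,0,-0.6, 0,0,0,0,-0.6, 0,0,0,0,-0.6, 0,0,0,0,-0.6, 0,5,0,0,-0.6, 0,4,0,0,-0.6, 0,0,0,0,-0.6]'; python3 -m jog '[0,0,0,0,1, 0,0,0,0,1, 0,0,0,0,1, 0,0,0,0,1]' 10; python3 -m jog '[0,0,0,0,1, 0,0,0,0,1]'; python3 -m jog '[0,0,0,0,1, 0,0,0,0,1]'
```

```text
clock: 21.2
position: [0.534, -0.0128, 0.0086]
orientation: [0.565, -0.546, 0.431, -0.444]
contact_force: [-0.2, 0.3, 0.3]
width: 0.796
clock: 21.53
position: [0.5338, -0.0127, 0.0078]
orientation: [0.565, -0.547, 0.432, -0.443]
contact_force: [-4.3, -2.3, 3.9]
width: 0.577
clock: 21.7
position: [0.5326, -0.0128, 0.0079]
orientation: [0.564, -0.547, 0.432, -0.442]
contact_force: [-0.3, -0.3, -1.1]
width: 0.553
clock: 21.87
position: [0.5325, -0.0128, 0.0079]
orientation: [0.564, -0.547, 0.432, -0.442]
contact_force: [-0.8, -0.4, -2.0]
width: 0.547
```

```bash
python3 -m jog '[0,-10,0,0,1, 0,-20,0,0,1, 0,-36,0,0,1, 0,-38,0,0,1, 0,-38,0,0,1, 0,-38,0,0,1, 0,-38,0,0,1, 0,-36,0,0,1]' 25; python3 -m jog '[0,-20,0,0,1, 0,0,0,0,1]'; python3 w.py tin_new_c .33 w13; python3 q.py
```

```text
clock: 22.53
position: [0.5217, -0.0146, 0.2696]
orientation: [0.562, -0.55, 0.437, -0.438]
contact_force: [1.3, 0.4, -2.5]
width: 0.545
clock: 22.7
position: [0.5224, -0.0148, 0.2997]
orientation: [0.564, -0.547, 0.433, -0.442]
contact_force: [0.3, 0.7, -1.9]
width: 0.544
[ 0.5224 -0.0148  0.2997] 22.7 0.5435427703388546 [ 0.262   0.6702 -1.8705]
yaw -1.3335198127749421 [ 0.0245  0.0103 -0.9996]
wrist 0.94 [276. 320.] [ 0.5202 -0.011 ]
scene 0.71 [170. 332.] [0.5224 0.0009]
top tin_old_c 0.84 [265. 414.] [-0.0733  0.0085]
top tin_front_c 0.83 [279. 410.] [-0.1184  0.0154]
expected px (row,col) of queue places [array([281., 414.]), array([264., 417.]), array([247., 419.])]
scene tin_old_c 0.81 [198. 282.] [-0.0618  0.018 ]
scene tin_front_c 0.72 [189. 300.] [-0.1263  0.0013]
scene tin_front_c 0.31 [195. 283.] [-0.067   0.0069]
expected px (row,col) of queue places [array([192., 298.]), array([194., 282.]), array([196., 266.])]
```

```bash
python3 -m jog '[0,-8,0,0.12,1, 0,-5,0,0.12,1, 0,0,0,0.1,1, 0,0,0,0,1]'; python3 -m jog '[20,0,0,0,1, 36,0,0,0,1, 38,0,0,0,1, 38,0,0,0,1, 38,0,0,0,1, 38,0,0,0,1, 32,0,0,0,1, 18,0,0,0,1]'; python3 -m jog '[0,0,0,0,1]'; python3 w.py tin_new_c .33 w14
```

```text
clock: 23.63
position: [0.5213, -0.0149, 0.3067]
orientation: [-0.477, 0.463, -0.528, 0.529]
contact_force: [-0.1, 0.3, -1.7]
width: 0.547
clock: 24.3
position: [0.4935, -0.2784, 0.3017]
orientation: [0.487, -0.473, 0.519, -0.519]
contact_force: [-0.3, 0.2, -2.3]
width: 0.546
clock: 24.38
position: [0.4928, -0.2818, 0.301]
orientation: [0.487, -0.473, 0.519, -0.519]
contact_force: [-0.1, -0.6, -2.3]
width: 0.546
[ 0.4928 -0.2818  0.301 ] 24.3833 0.5455343948619004 [-0.1488 -0.5835 -2.2768]
yaw -1.6491830548910469 [ 0.0136  0.0131 -0.9998]
wrist 0.67 [276. 319.] [ 0.4922 -0.2783]
top 0.44 [260. 426.] [ 0.4875 -0.275 ]
scene 0.79 [121. 280.] [ 0.502  -0.2678]
```

```bash
python3 -m jog '[0,0,0,0.056,1, 12,0,-4,0,1, 10,0,-3,0,1, 0,0,0,0,1, 0,22,0,0,1, 0,20,0,0,1, 0,20,0,0,1, 0,0,0,0,1]'; python3 r.py w15 | head -1
```

```text
clock: 25.35
position: [0.4853, -0.2961, 0.2401]
orientation: [-0.476, 0.461, -0.528, 0.531]
contact_force: [0.4, -0.3, -2.4]
width: 0.544
[ 0.4853 -0.2961  0.2401] yaw -1.6920525729041733 ty [ 0.019   0.0102 -0.9998] 0.5439074442509403 [ 0.3586 -0.2581 -2.3786] 25.35
```

```bash
python3 -m jog '[7,0,-1,0.012,1, 0,12,0,0,1, 0,12,0,0,1, 0,12,0,0,1, 0,6,0,0,1, 0,0,0,0,1]'; python3 r.py w16 | head -1
```

```text
clock: 26.6
position: [0.4856, -0.3063, 0.2005]
orientation: [-0.472, 0.457, -0.529, 0.538]
contact_force: [0.1, 0.5, -1.9]
width: 0.544
[ 0.4856 -0.3063  0.2005] yaw -1.7085323713082434 ty [ 0.0246  0.0051 -0.9997] 0.5443740481843835 [ 0.128   0.5417 -1.9195] 26.6
```

```bash
python3 -m jog '[-3,0,0,0,1, 0,8,0,0,1, 0,8,0,0,1, 0,4,0,0,1, 0,0,0,0,1]'; python3 -m jog '[0,3,0,0,1, 0,0,0,0,1]'; python3 -m jog '[0,3,0,0,1, 0,0,0,0,1]'
```

```text
clock: 27.77
position: [0.4869, -0.3026, 0.1794]
orientation: [-0.472, 0.457, -0.528, 0.538]
contact_force: [-0.0, 0.7, -2.7]
width: 0.546
clock: 27.93
position: [0.4869, -0.3024, 0.1754]
orientation: [-0.472, 0.457, -0.528, 0.538]
contact_force: [-0.5, 0.3, -1.3]
width: 0.546
clock: 28.1
position: [0.4871, -0.3026, 0.1722]
orientation: [-0.472, 0.457, -0.528, 0.538]
contact_force: [0.9, -0.6, -1.5]
width: 0.549
```

```bash
python3 -m jog '[0,0,0,0,-1, 0,0,0,0,-1, 0,0,0,0,-1, 0,0,0,0,-1, 0,0,0,0,-1, 0,0,0,0,-1]'; python3 -m jog '[0,-20,0,0,-1, 0,-25,0,0,-1, 0,-30,0,0,-1, 0,-30,0,0,-1, 0,-25,0,0,-1, 0,0,0,0,-1, 0,0,0,0,-1, 0,0,0,0,-1]'; python3 -m jog '[-20,0,0,0,-1, -36,0,0,0,-1, -36,0,0,0,-1, -36,0,0,0,-1, -36,0,0,0,-1, -36,0,0,0,-1, -20,0,0,0,-1, 0,0,0,0,-1]'; python3 -m jog '[0,0,0,0,-1, 0,0,0,0,-1, 0,0,0,0,-1, 0,0,0,0,-1, 0,0,0,0,-1, 0,0,0,0,-1]'; python3 q.py; python3 c.py c2 | head -1
```

```text
clock: 28.6
position: [0.4879, -0.3033, 0.1737]
orientation: [-0.473, 0.456, -0.527, 0.539]
contact_force: [-0.5, 0.3, -0.2]
width: 0.909
clock: 29.27
position: [0.4833, -0.3031, 0.3091]
orientation: [-0.472, 0.457, -0.528, 0.538]
contact_force: [-0.5, -0.4, 0.4]
width: 0.999
clock: 29.93
position: [0.5113, -0.0769, 0.3004]
orientation: [-0.469, 0.457, -0.534, 0.535]
contact_force: [-0.5, -0.1, -0.0]
width: 0.999
clock: 30.43
position: [0.5104, -0.0798, 0.2973]
orientation: [0.467, -0.458, 0.536, -0.534]
contact_force: [0.1, -0.7, -0.7]
width: 1.0
top tin_old_c 0.66 [264. 414.] [-0.0703  0.007 ]
top tin_front_c 0.51 [282. 411.] [-0.1249  0.0108]
expected px (row,col) of queue places [array([281., 414.]), array([264., 417.]), array([247., 419.])]
scene tin_old_c 0.87 [193. 280.] [-0.066  -0.0082]
scene tin_front_c 0.79 [190. 300.] [-0.1213  0.0083]
scene tin_front_c 0.33 [216. 261.] [0.0276 0.0697]
expected px (row,col) of queue places [array([192., 298.]), array([194., 282.]), array([196., 266.])]
[ 0.5104 -0.0791  0.2975] yaw -1.7139586237046562 ty [ 0.0077  0.0104 -0.9999] 0.9958534713593097 30.7333
```

View pics/c2.png

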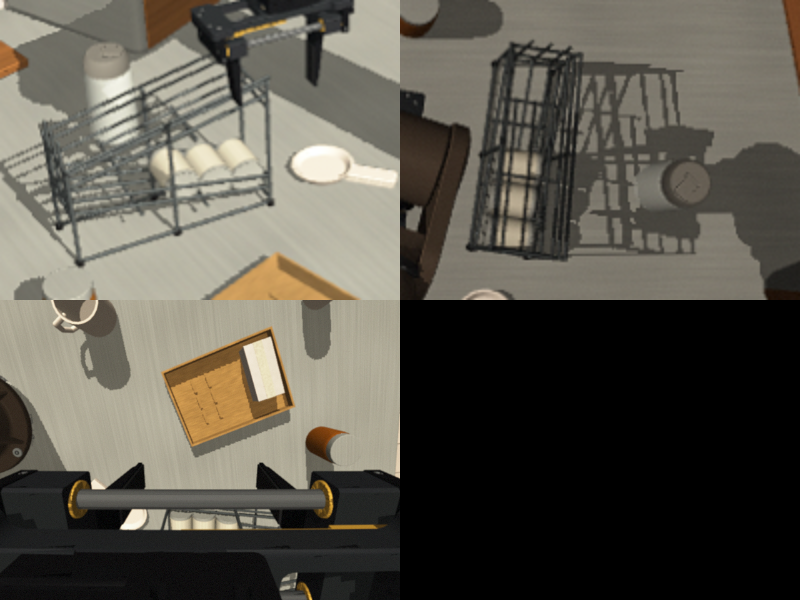

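The picture shows three tins side by side on the lower run, in the top crop at rows ~230, 198 and 165 of col ~520, all square to the lane. The tray now holds only the filter packet and the arm is clear, so I'm handing in.

```bash
python3 -m jog '[0,0,0,0,-1, 0,0,0,0,-1, 0,0,0,0,-1, 0,0,0,0,-1]'; python3 -c "
from plant import bot
print(bot.sign_off())"
```

```text
clock: 31.37
position: [0.5105, -0.0788, 0.2975]
orientation: [0.468, -0.459, 0.535, -0.533]
contact_force: [0.6, 0.6, 0.7]
width: 1.0
the job is handed in; nothing more can be done
None
```

Both tins are in the rack in the right order, front tin, then older, then new, and I handed the job in at about 31 s of the 64 s allowed. I lowered each tin onto the upper run before letting go.

**What the last checks showed**
- **Queue:** the last picture shows three tins side by side on the lower run, square to the lane. The front tin is at rack x ≈ −0.12 m and the older tin at about −0.07 m in both cameras. I saw the new tin third in line but did not measure its position.
- **Other things:** in the last picture the filter packet is still in the tray. I did not measure the other objects for movement.
- **Arm:** it was clear of the rack and open at the end.

**What went wrong or disagreed**
- **Grips too high:** my first grip on each tin was too high, with the pads riding onto the upper half. I reopened, went lower and regripped. The high grip on the older tin pressed with about 22 N.
- **Contact on release:** for the older tin, the force reading showed it touching the floor wires before release. For the new tin contact was less clear, and it was released within an estimated 3 mm of the floor wires.
- **Position across the lane:** the cameras disagreed by up to about 15 mm on the tins in the rack. This is network scatter. The picture showed the tins seated between the wires.

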